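# Exchange the dried and the fresh moisture tins

### The arm

A 6-joint arm with a two-finger parallel gripper is mounted at the origin on a cart in front of the work surface, level with it; the furniture and walls round the work are solid. World frame = base frame: x ahead of the robot, y to its left, z up, the work surface at z = 0. Lengths are in mm, angles in rad, forces in N, time in s.
With the tool pointing down it reaches from about 400 to 925 mm from the base axis. Payload 12.5 kg.
Tool frame: the origin (TCP) lies on the mounting face of the last link; the fingertips stand 190 mm ahead of it and the grasp point (between the pads) lies 171 mm ahead of it; z points along the fingers, y is the line along which they close (so a half turn about z gives the same grasp; the last joint's range is limited). The gripper opens to 95 mm and grips with 3 to 60 N. Pads are 20 mm wide; open, the fingers measure 119 mm over their backs; the gripper's body (75 mm by 180 mm) begins 59 mm behind the grasp point.
Start: joints at [-1.393, 0.491, 1.559, -0, 1.092, -0.106], TCP at [175.023, -599.993, 404.761] pointing down, gripper open.
Joint ranges: [-3.1, 3.1], [-0.84, 2.19], [0.05, 2.79], [-1.13, 4.28], [0.06, 2.93], [-2.69, 2.69]. Speed limits (rad/s): [2.22, 2.22, 2.79, 3.14, 3.14, 3.14].

### API

Orientations are given as [roll, pitch, yaw] about the fixed x, y, z axes, in that order (R = Rz(yaw) Ry(pitch) Rx(roll)).
In Python, from cell import * gives the robot as it stands.
- The arm moves only by the tool arm_command, never from a script. Its argument "rows" is a list that holds one entry, the list of rows, each a list of 7 numbers: the shift along the tool's x, y, z normalised to -1 to 1, where 1 is 0.15 m, then the turn, a rotation vector about the tool's x, y, z normalised to -1 to 1, where 1 is 360 degrees, then the opening, from -1 (shut) to 1 (fully open). A call has 1 to 10 rows; each row is the pose to reach, as a shift and turn from the pose commanded when the call began, along the tool's axes at that moment, turning the shorter way round; what a row does not reach only later rows make up. A row lasts 1/12 s, in which the tool goes at most 41.7 mm and 7.16 degrees, less where a joint would pass 70% of its speed; a pose out of reach is approached as far as the arm can. A call with a number of a shift or a turn outside -1 to 1 is refused whole. A call with a gripper value outside its range is refused whole. The fingers move at their own pace and stop on an object; the grip force is fixed at half the most. Time passes only in rows, so rows that repeat a pose let the fingers close. It gives the time, the measured TCP pose, the force, the opening and the grip force at its end, in the units of the state.
- state(): the state, without advancing time (a new reading comes with each control period).
- read_camera(name): name is "side" or "top"; returns (picture, depth): 384x512x3 uint8, red, green, blue; 384x512 float32, mm along the optical axis (not along the pixel's ray), 0 where there is no reading.
- get_calibration(name): a dict with "camera_matrix" (3x3 intrinsics, pixels), "D" ([k1, k2, p1, p2, k3] as OpenCV has them; the pictures are not rectified), "position" and "orientation" of the camera in the world. Camera axes: x right, y up, looking along -z (the intrinsics and any distortion apply to the point x, -y, -z); pixel columns grow to the right and rows downward; lengths in mm; the calibration is good to about 2 mm. A picture is of the moment at which its call begins. get_calibration takes no time and is no camera call.
- job_done(): hands the job in; it is judged then, once.
The state is a dict: "t": time; "joints": joint angles; "qvel": joint speeds; "tau": joint torques, N m; "eef_pos": TCP position; "tcp_rot": TCP orientation; "ft_force": force on the tool from outside, world axes, zero at the start; "moment": the same for the moment, N m; "opening": opening from 0.0 (shut) to 1.0 (fully open); "grip_force": force on a finger pad.
Only numpy, scipy, OpenCV 4.12 (cv2) and the standard library are available. Lean on these libraries where they do the work, as an engineer would, in place of code of your own. Each camera call takes 0.05 s, during which the arm holds its last target. There are 200 camera calls.

### The job

The two open tins of soil are due for the oven and the two lidded tins are finished, but they stand on each other's holders: swap them, so that each open tin stands in a round steel stand and each lidded tin in a square wooden holder, one tin to a holder, sitting flat in the recess. Tins of a kind are interchangeable; the empty cork mat is free for parking a tin on the way. Keep every tin upright all the time.

Things in the scene. Friction and masses are not known exactly. Their poses are not given: they have to be found in the camera images.
- open_tin_a: open aluminium moisture tin without lid, with brown soil in the bottom that shows from above: 64 mm diameter, 36 mm high, straight-sided round can, about 60 to 90 g; origin at the centre of its underside, z up. Grip it across the outside, from above. Starts on one of the square wooden holders; the two open tins are alike
- open_tin_b: open aluminium moisture tin without lid, with brown soil in the bottom that shows from above: 64 mm diameter, 36 mm high, straight-sided round can, about 60 to 90 g; origin at the centre of its underside, z up. Grip it across the outside, from above. Starts on one of the square wooden holders; the two open tins are alike
- lidded_tin_a: closed aluminium moisture tin with a bright flat lid: 40 mm high, 68 mm across the lid rim, 64 mm across the body below it, where the fingers meet it, about 60 to 90 g; origin at the centre of its underside, z up. Grip it across the outside, from above. Starts on one of the round steel stands; the two lidded tins are alike
- lidded_tin_b: closed aluminium moisture tin with a bright flat lid: 40 mm high, 68 mm across the lid rim, 64 mm across the body below it, where the fingers meet it, about 60 to 90 g; origin at the centre of its underside, z up. Grip it across the outside, from above. Starts on one of the round steel stands; the two lidded tins are alike
- wood_holder_a: square pale wooden tin holder, 104 x 104 mm, 14 mm high, fixed to the table; in its top a square recess 80 mm wide and 4 mm deep, so its floor is 10 mm above the table; origin at the centre of the underside, under the middle of the recess, z up. Holds one tin. The two wooden holders are alike
- wood_holder_b: square pale wooden tin holder, 104 x 104 mm, 14 mm high, fixed to the table; in its top a square recess 80 mm wide and 4 mm deep, so its floor is 10 mm above the table; origin at the centre of the underside, under the middle of the recess, z up. Holds one tin. The two wooden holders are alike
- steel_stand_a: round steel tin stand, 104 mm diameter, 14 mm high, fixed to the table; in its top a round recess 82 mm wide and 4 mm deep, so its floor is 10 mm above the table; origin at the centre of the underside, under the middle of the recess, z up. Holds one tin. The two steel stands are alike
- steel_stand_b: round steel tin stand, 104 mm diameter, 14 mm high, fixed to the table; in its top a round recess 82 mm wide and 4 mm deep, so its floor is 10 mm above the table; origin at the centre of the underside, under the middle of the recess, z up. Holds one tin. The two steel stands are alike
- cork_mat: plain flat rectangular cork mat, 100 x 130 mm, 6 mm thick, fixed to the table, empty at the start: a free spot for parking one tin on the way; origin at the centre of its underside, z up
Not all that is in view belongs to the job. What is shaped like the steel_stand_a but black or green is not meant.

How it is judged (in metres and radians):
At the end, for the whole second after the job is handed in: Each round steel stand holds one open tin and each square wooden holder one lidded tin, in any order within a kind: within 12 mm of the holder's middle, underside less than 2.5 mm above the recess floor, upright within 0.08 rad, at rest ((((horizontal distance between open_tin_a and steel_stand_a below 0.012 m and z of open_tin_a in the frame of steel_stand_a below 0.0125 m) and (horizontal distance between open_tin_b and steel_stand_b below 0.012 m and z of open_tin_b in the frame of steel_stand_b below 0.0125 m)) or ((horizontal distance between open_tin_a and steel_stand_b below 0.012 m and z of open_tin_a in the frame of steel_stand_b below 0.0125 m) and (horizontal distance between open_tin_b and steel_stand_a below 0.012 m and z of open_tin_b in the frame of steel_stand_a below 0.0125 m))) and (((horizontal distance between lidded_tin_a and wood_holder_a below 0.012 m and z of lidded_tin_a in the frame of wood_holder_a below 0.0125 m) and (horizontal distance between lidded_tin_b and wood_holder_b below 0.012 m and z of lidded_tin_b in the frame of wood_holder_b below 0.0125 m)) or ((horizontal distance between lidded_tin_a and wood_holder_b below 0.012 m and z of lidded_tin_a in the frame of wood_holder_b below 0.0125 m) and (horizontal distance between lidded_tin_b and wood_holder_a below 0.012 m and z of lidded_tin_b in the frame of wood_holder_a below 0.0125 m))) and angle between each of open_tin_a, open_tin_b, lidded_tin_a, lidded_tin_b's own z axis and vertical below 0.08 rad and linear speed of each of open_tin_a, open_tin_b, lidded_tin_a, lidded_tin_b below 0.02 m/s and angular speed of each of open_tin_a, open_tin_b, lidded_tin_a, lidded_tin_b below 0.2 rad/s); the robot touches nothing.
It fails at once if a tin is tipped by more than about 35 degrees (angle between any of open_tin_a, open_tin_b, lidded_tin_a, lidded_tin_b's own z axis and vertical above 0.6 rad).
It also fails if it takes over 99 s, if anything falls off the work surface, if the arm or the gripper's body presses on something with over 40 N, if the wrist force passes 120 N, or if a joint passes its speed limit or range.

## Working session

There is one attempt and no reset: what is moved stays moved. The work goes in short steps, Python scripts to look and compute and a tool call to move; the robot and the scene stay as the last step left them, time stands still between calls to the robot, and variables do not carry over. Pictures are saved under pics/ and viewed, at most 14 in all, crops included, and the job is handed in when it is done.

Besides the shell and the picture viewer there is one more tool, called after "Call:" as name(argument=value, ...), one argument or row to a line, values as JSON. arm_command: Moves the arm, as the interface text tells. Its arguments: {"type":"object","properties":{"rows":{"type":"array","items":{"type":"array","items":{"type":"array","items":{"type":"number","minimum":-1,"maximum":1}}}}},"required":["rows"]}

```bash
ls; mkdir -p pics
python3 - <<'E'
from cell import *
import cv2
for n in ("top","side"):
    im,d=read_camera(n); cv2.imwrite(f"pics/{n}0.png",im[...,::-1]); import numpy as np; np.save(f"pics/{n}0.npy",d)
    print(n,get_calibration(n))
print(state())
E
```

```text
pics
top {'camera_matrix': array([[451.11919026,   0.        , 253.26737942],
       [  0.        , 451.11919026, 192.03213572],
       [  0.        ,   0.        ,   1.        ]]), 'D': array([-0.06960744,  0.        ,  0.        ,  0.        ,  0.        ]), 'position': array([ 443.2612957 ,   -7.86419937, 1069.21229517]), 'orientation': array([ 0.12887505,  0.02962131, -1.59178216])}
side {'camera_matrix': array([[351.79673704,   0.        , 256.61203839],
       [  0.        , 351.79673704, 189.89612909],
       [  0.        ,   0.        ,   1.        ]]), 'D': array([-0.08231342,  0.        ,  0.        ,  0.        ,  0.        ]), 'position': array([472.51346534, 681.9985572 , 543.66677689]), 'orientation': array([ 0.94417631, -0.00582678, -2.94790552])}
{'t': 0.1, 'joints': array([-1.39257852e+00,  4.91509649e-01,  1.55938347e+00,  2.10910115e-06,
        1.09164952e+00, -1.05583315e-01]), 'qvel': array([ 0.00072164, -0.00190654,  0.00050966,  0.00109351, -0.0008664 ,
        0.00111901]), 'tau': array([ 3.22052409e-03, -6.13621473e+01, -2.58606219e+01,  6.94017252e-02,
        4.70313686e-02, -6.53581901e-05]), 'eef_pos': array([ 175.03281581, -599.9707855 ,  404.21537814]), 'tcp_rot': array([-3.14064815e+00, -1.01977036e-04,  2.83800096e-01]), 'ft_force': array([ 0.5387966 , -0.28096149, -0.25920314]), 'moment': array([-0.00939989, -0.01441145, -0.01047193]), 'grip_force': 0.0, 'opening': 0.9983256456175524}
```

View pics/top0.png

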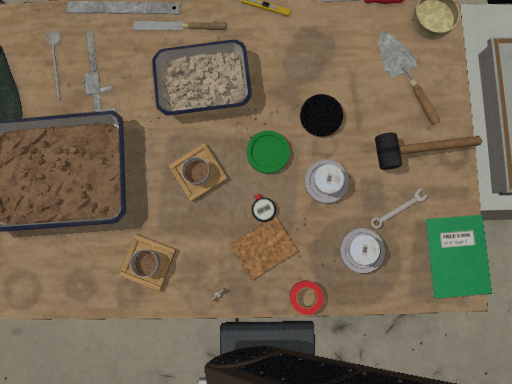

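View pics/side0.png

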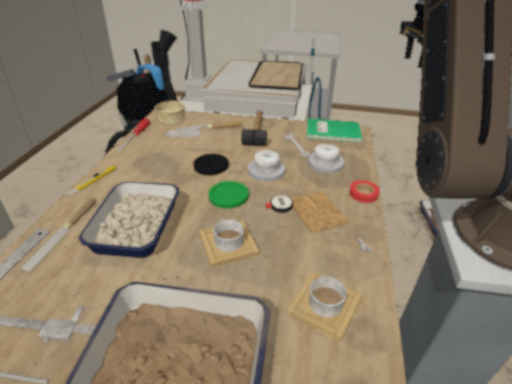

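The top view shows:
- **Open tins:** on wood at (196,171) and (145,263).
- **Lidded tins:** on grey steel at (327,181) and (364,249).
- **Cork mat:** (264,248).
- **Look-alikes:** the black disc (321,115) and the green disc (269,152) are not stands for this job. The dial (263,209) and the bowl at (436,15) are not tins.

I'll measure each item by its height band and by ray/plane casts, and make one close crop.

```bash
cat > h.py <<'E'
from cell import *
import numpy as np, cv2
from scipy.spatial.transform import Rotation as R
def cam(n):
    c=get_calibration(n); return c['camera_matrix'],c['D'],np.array(c['position']),R.from_euler('xyz',c['orientation']).as_matrix()
def rays(n,uv):
    K,D,p,M=cam(n); q=cv2.undistortPoints(np.float64(uv).reshape(-1,1,2),K,D).reshape(-1,2)
    return p,np.c_[q[:,0],-q[:,1],-np.ones(len(q))]@M.T
def plane(n,uv,z):
    p,r=rays(n,uv); return p+r*((z-p[2])/r[:,2])[:,None]
def cloud(n,d):
    v,u=np.mgrid[:d.shape[0],:d.shape[1]]; p,r=rays(n,np.c_[u.ravel(),v.ravel()])
    return (p+r*d.reshape(-1,1)).reshape(*d.shape,3)
E
python3 - <<'E'
from h import *
im=cv2.imread('pics/top0.png'); d=np.load('pics/top0.npy'); P=cloud('top',d)
print('table z',[np.round(P[v,u],1) for u,v in((220,240),(300,60),(400,240),(230,130))])
for name,u,v in(('openA',196,171),('openB',145,263),('lidA',327,181),('lidB',364,249)):
    sl=np.s_[v-45:v+45,u-45:u+45]; Q=P[sl]; 
    z=Q[...,2]; 
    for lab,lo,hi in(('top',30,60),('holder',8,22)):
        m=((z>lo)&(z<hi)).astype(np.uint8)
        if lab=='holder': m=((z>lo)).astype(np.uint8)
        n,L,S,C=cv2.connectedComponentsWithStats(m); k=1+np.argmax(S[1:,4])
        c=max(cv2.findContours((L==k).astype(np.uint8),0,1)[0],key=len)
        zz=np.median(z[(L==k)&(z>lo)&(z<hi)])
        pts=plane('top',c.reshape(-1,2)+[u-45,v-45],zz)[:,:2].astype(np.float32)
        print(name,lab,'z',round(float(zz),1),'circ',np.round(cv2.minEnclosingCircle(pts),1) if 0 else [np.round(a,1) for a in cv2.minEnclosingCircle(pts)],'rect',[np.round(a,1) for a in cv2.minAreaRect(pts)])
for n,u,v in(('cork',264,248),('green',269,152),('black',321,115),('dial',263,209),('open soilA',196,171)): print(n,np.round(P[v,u],1))
a=cv2.resize(im[130:300,110:400],None,fx=2.7,fy=2.7,interpolation=cv2.INTER_CUBIC); cv2.imwrite('pics/crop.png',a)
E
```

```text
table z [array([470.1, 102.3,  -2.6]), array([ 912.6, -102.9,   -2.1]), array([ 460.1, -323. ,   -2.2]), array([737.6,  74.8,  -3.5])]
openA top z 42.7 circ [array([630.4, 153.6]), np.float64(32.9)] rect [array([630.8, 152.9]), array([63.8, 62.4]), np.float64(44.3)]
openA holder z 13.2 circ [array([633.6, 153.3]), np.float64(72.2)] rect [array([632.5, 152.8]), array([106.3, 106.6]), np.float64(30.1)]
openB top z 42.2 circ [array([421.6, 272.3]), np.float64(32.8)] rect [array([421.3, 271.4]), array([62.8, 61.1]), np.float64(89.3)]
openB holder z 13.3 circ [array([422.2, 274.6]), np.float64(72.1)] rect [array([421.6, 273.6]), array([105.2, 109.3]), np.float64(69.5)]
lidA top z 48.6 circ [array([ 602.2, -153.8]), np.float64(34.9)] rect [array([ 602., -154.]), array([67.1, 68.6]), np.float64(61.4)]
lidA holder z 12.7 circ [array([ 602.4, -153.2]), np.float64(52.1)] rect [array([ 602. , -151.9]), array([ 99.3, 102.9]), np.float64(87.9)]
lidB top z 48.8 circ [array([ 441.1, -225.2]), np.float64(35.2)] rect [array([ 441.4, -224.9]), array([69.8, 66.9]), np.float64(88.5)]
lidB holder z 13.1 circ [array([ 439.1, -228.5]), np.float64(52.9)] rect [array([ 439.3, -228.9]), array([102.3, 101.8]), np.float64(87.6)]
cork [449.   -1.6   8.5]
green [676.5 -19.1  11.9]
black [ 764.8 -147.1   10.8]
dial [540.1  -1.5  12.8]
open soilA [632.4 154.2  26.5]
```

View pics/crop.png

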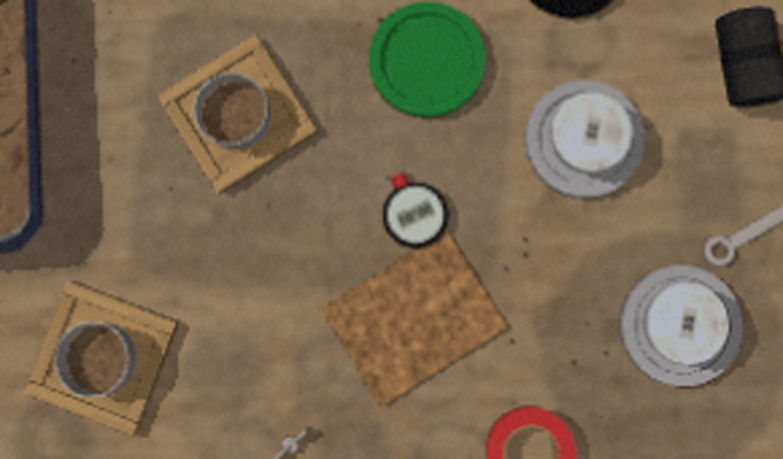

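Crop: soil shows in both tins on the pale square holders, and bright lids sit on both grey stands. The measured sizes and heights match what was given, so I'll start moving. First I'll approach lidded tin B and turn the tool to yaw 0.

Call:
arm_command(
  rows=[
    [[0.09,-0.071,0.067,0,0,0.0045,1],[0.225,-0.177,0.167,0,0,0.0113,1],[0.405,-0.319,0.3,0,0,0.0203,1],[0.586,-0.461,0.434,0,0,0.0294,1],[0.766,-0.603,0.567,0,0,0.0384,1],[0.901,-0.709,0.667,0,0,0.0452,1],[0.901,-0.709,0.667,0,0,0.0452,1]],
  ],
)

```text
t: 0.68
eef_pos: [276.6, -456.4, 302.0]
tcp_rot: [-3.136, 0.002, 0.0]
ft_force: [-0.6, -0.2, 0.6]
opening: 0.999
grip_force: 0.0
```

Call:
arm_command(
  rows=[
    [[0.14,-0.2,0,0,0,0,1],[0.28,-0.4,0,0,0,0,1],[0.42,-0.6,0,0,0,0,1],[0.573,-0.8,0,0,0,0,1]],
  ],
)

```text
t: 1.02
eef_pos: [361.3, -339.4, 304.9]
tcp_rot: [3.141, -0.0, -0.001]
ft_force: [0.8, 0.1, 0.2]
opening: 1.003
grip_force: 0.0
```

Call:
arm_command(
  rows=[
    [[0.13,-0.19,0,0,0,0,1],[0.26,-0.38,0,0,0,0,1],[0.4,-0.57,0,0,0,0,1],[0.533,-0.767,0,0,0,0,1],[0.533,-0.767,0,0,0,0,1],[0.533,-0.767,0,0,0,0,1],[0.533,-0.767,0,0,0,0,1],[0.533,-0.767,0,0,0,0,1]],
  ],
)

```text
t: 1.68
eef_pos: [440.5, -226.1, 304.8]
tcp_rot: [3.141, -0.0, -0.001]
ft_force: [0.4, -0.0, 0.1]
opening: 1.001
grip_force: 0.0
```

Call:
arm_command(
  rows=[
    [[0,0,0.1,0,0,0,1],[0,0,0.25,0,0,0,1],[0,0,0.4,0,0,0,1],[0,0,0.52,0,0,0,1],[0,0,0.6,0,0,0,1],[0,0,0.64,0,0,0,1],[0,0,0.653,0,0,0,1],[0,0,0.653,0,0,0,1],[0,0,0.653,0,0,0,1],[0,0,0.653,0,0,0,1]],
  ],
)

```text
t: 2.52
eef_pos: [441.0, -225.3, 207.5]
tcp_rot: [3.141, -0.001, -0.0]
ft_force: [0.8, 0.5, 0.8]
opening: 0.998
grip_force: 0.0
```

Call:
arm_command(
  rows=[
    [[0,0,0,0,0,0,-1],[0,0,0,0,0,0,-1],[0,0,0,0,0,0,-1],[0,0,0,0,0,0,-1],[0,0,0,0,0,0,-1],[0,0,0,0,0,0,-1],[0,0,0,0,0,0,-1],[0,0,0,0,0,0,-1],[0,0,0,0,0,0,-1],[0,0,0,0,0,0,-1]],
  ],
)

```text
t: 3.35
eef_pos: [441.0, -225.1, 206.8]
tcp_rot: [3.141, -0.0, -0.0]
ft_force: [0.3, 0.7, 2.8]
opening: 0.665
grip_force: 30.0
```

Call:
arm_command(
  rows=[
    [[0,0,-0.04,0,0,0,-1],[0,0,-0.12,0,0,0,-1],[0,0,-0.25,0,0,0,-1],[0,0,-0.4,0,0,0,-1],[0,0,-0.52,0,0,0,-1],[0,0,-0.6,0,0,0,-1],[0,0,-0.667,0,0,0,-1],[0,0,-0.667,0,0,0,-1]],
  ],
)

```text
t: 4.02
eef_pos: [441.0, -225.1, 308.7]
tcp_rot: [3.14, -0.002, -0.0]
ft_force: [-0.4, -0.3, -0.6]
opening: 0.67
grip_force: 30.0
```

Call:
arm_command(
  rows=[
    [[0.003,-0.04,0,0,0,0,-1],[0.006,-0.12,0,0,0,0,-1],[0.01,-0.24,0,0,0,0,-1],[0.014,-0.38,0,0,0,0,-1],[0.02,-0.52,0,0,0,0,-1],[0.024,-0.64,0,0,0,0,-1],[0.027,-0.743,0,0,0,0,-1]],
  ],
)

```text
t: 4.6
eef_pos: [444.6, -111.5, 306.0]
tcp_rot: [-3.141, 0.002, 0.0]
ft_force: [0.0, -0.1, -0.3]
opening: 0.67
grip_force: 30.0
```

Call:
arm_command(
  rows=[
    [[0.003,-0.12,0,0,0,0,-1],[0.006,-0.24,0,0,0,0,-1],[0.01,-0.36,0,0,0,0,-1],[0.014,-0.48,0,0,0,0,-1],[0.02,-0.59,0,0,0,0,-1],[0.024,-0.68,0,0,0,0,-1],[0.027,-0.72,0,0,0,0,-1],[0.027,-0.743,0,0,0,0,-1],[0.027,-0.743,0,0,0,0,-1]],
  ],
)

```text
t: 5.35
eef_pos: [448.9, -1.5, 306.4]
tcp_rot: [-3.142, 0.001, 0.001]
ft_force: [-0.2, -0.0, -1.1]
opening: 0.67
grip_force: 30.0
```

Call:
arm_command(
  rows=[
    [[0,0,0.05,0,0,0,-1],[0,0,0.15,0,0,0,-1],[0,0,0.27,0,0,0,-1],[0,0,0.39,0,0,0,-1],[0,0,0.5,0,0,0,-1],[0,0,0.58,0,0,0,-1],[0,0,0.64,0,0,0,-1],[0,0,0.67,0,0,0,-1],[0,0,0.687,0,0,0,-1],[0,0,0.687,0,0,0,-1]],
  ],
)

```text
t: 6.18
eef_pos: [449.1, -2.4, 203.5]
tcp_rot: [3.142, 0.0, -0.001]
ft_force: [-0.1, -0.2, -0.8]
opening: 0.67
grip_force: 30.0
```

Call:
arm_command(
  rows=[
    [[0,0,0.004,0,0,0,-1],[0,0,0.007,0,0,0,-1],[0,0,0.007,0,0,0,-1],[0,0,0.007,0,0,0,0.5],[0,0,0.007,0,0,0,1],[0,0,0.007,0,0,0,1],[0,0,0.007,0,0,0,1],[0,0,0.007,0,0,0,1],[0,0,0.007,0,0,0,1],[0,0,0.007,0,0,0,1]],
  ],
)

```text
t: 7.02
eef_pos: [449.1, -2.1, 202.7]
tcp_rot: [3.141, 0.0, -0.0]
ft_force: [-0.1, 0.3, 0.5]
opening: 0.997
grip_force: 0.0
```

Call:
arm_command(
  rows=[
    [[0,0,-0.05,0,0,0,1],[0,0,-0.15,0,0,0,1],[0,0,-0.3,0,0,0,1],[0,0,-0.45,0,0,0,1],[0,0,-0.6,0,0,0,1],[0,0,-0.687,0,0,0,1]],
  ],
)

```text
t: 7.52
eef_pos: [449.0, -2.1, 308.2]
tcp_rot: [3.141, -0.002, -0.0]
ft_force: [-0.1, -0.4, 0.6]
opening: 0.998
grip_force: 0.0
```

Call:
arm_command(
  rows=[
    [[-0.01,-0.1,0,0,0,0,1],[-0.03,-0.3,0,0,0,0,1],[-0.05,-0.5,0,0,0,0,1],[-0.07,-0.7,0,0,0,0,1],[-0.092,-0.913,0,0,0,0,1]],
  ],
)

```text
t: 7.93
eef_pos: [434.9, 135.9, 306.3]
tcp_rot: [3.142, -0.0, -0.001]
ft_force: [0.1, -0.1, -1.0]
opening: 1.001
grip_force: 0.0
```

Call:
arm_command(
  rows=[
    [[-0.02,-0.2,0,0,0,0,1],[-0.04,-0.4,0,0,0,0,1],[-0.06,-0.6,0,0,0,0,1],[-0.08,-0.8,0,0,0,0,1],[-0.092,-0.913,0,0,0,0,1],[-0.092,-0.913,0,0,0,0,1],[-0.092,-0.913,0,0,0,0,1],[-0.092,-0.913,0,0,0,0,1]],
  ],
)

```text
t: 8.6
eef_pos: [421.4, 271.2, 305.9]
tcp_rot: [3.141, 0.0, -0.0]
ft_force: [0.4, -1.3, 0.9]
opening: 0.997
grip_force: 0.0
```

Run:
```python
from h import *
im,d=read_camera('top'); cv2.imwrite('pics/top1.png',im[...,::-1]); P=cloud('top',d)
for name,u,v,lo,T in(('steelB',364,249,8,14),('cork lid',262,248,30,46)):
    w=45;z=P[v-w:v+w,u-w:u+w,2]; m=((z>lo)&(z<70)).astype(np.uint8)
    n,L,S,C=cv2.connectedComponentsWithStats(m); k=1+np.argmax(S[1:,4])
    c=max(cv2.findContours((L==k).astype(np.uint8),0,1)[0],key=len).reshape(-1,2)+[u-w,v-w]
    p=plane('top',c,T)[:,:2].astype(np.float32)
    print(name,np.median(z[L==k]),[np.round(a,1) for a in cv2.minEnclosingCircle(p)],[np.round(a,1) for a in cv2.minAreaRect(p)])
```

```text
steelB 11.540444370674663 [array([ 439.1, -228.3]), np.float64(52.8)] [array([ 439.3, -228.7]), array([102.2, 101.7]), np.float64(87.6)]
cork lid 44.75456928316896 [array([449.7,  -3.4]), np.float64(33.9)] [array([448.9,  -3. ]), array([65.4, 62.8]), np.float64(88.8)]
```

View pics/top1.png

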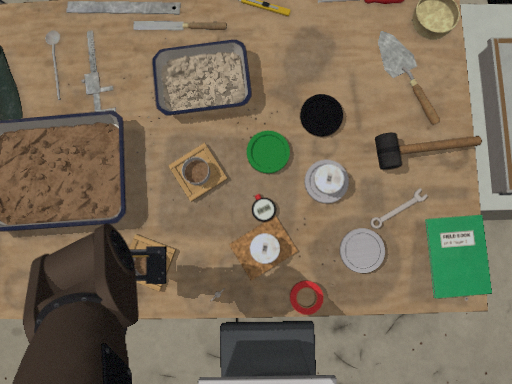

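The lidded tin is on the cork mat at (264,248), and steel stand B at (363,250) is empty and measured. The camera and arm agree to about 1 mm. Next I'll grip open tin B.

Call:
arm_command(
  rows=[
    [[0,0,0.1,0,0,0,1],[0,0,0.25,0,0,0,1],[0,0,0.4,0,0,0,1],[0,0,0.52,0,0,0,1],[0,0,0.6,0,0,0,1],[0,0,0.64,0,0,0,1],[0,0,0.659,0,0,0,1],[0,0,0.659,0,0,0,1],[0,0,0.659,0,0,0,1],[0,0,0.659,0,0,0,1]],
  ],
)

```text
t: 9.48
eef_pos: [421.7, 271.6, 207.6]
tcp_rot: [-3.141, -0.001, -0.0]
ft_force: [0.1, 0.4, 0.9]
opening: 0.999
grip_force: 0.0
```

Call:
arm_command(
  rows=[
    [[0,0,0,0,0,0,-1],[0,0,0,0,0,0,-1],[0,0,0,0,0,0,-1],[0,0,0,0,0,0,-1],[0,0,0,0,0,0,-1],[0,0,0,0,0,0,-1],[0,0,0,0,0,0,-1],[0,0,0,0,0,0,-1],[0,0,0,0,0,0,-1],[0,0,0,0,0,0,-1]],
  ],
)

```text
t: 10.32
eef_pos: [421.6, 271.8, 206.9]
tcp_rot: [-3.142, -0.0, -0.0]
ft_force: [-0.6, 0.8, 3.4]
opening: 0.679
grip_force: 30.0
```

Call:
arm_command(
  rows=[
    [[0,0,-0.04,0,0,0,-1],[0,0,-0.12,0,0,0,-1],[0,0,-0.25,0,0,0,-1],[0,0,-0.4,0,0,0,-1],[0,0,-0.52,0,0,0,-1],[0,0,-0.6,0,0,0,-1],[0,0,-0.667,0,0,0,-1],[0,0,-0.667,0,0,0,-1],[0,0,-0.667,0,0,0,-1]],
  ],
)

```text
t: 11.07
eef_pos: [421.4, 271.7, 306.9]
tcp_rot: [-3.142, -0.0, -0.0]
ft_force: [0.8, -0.1, -1.7]
opening: 0.681
grip_force: 30.0
```

Call:
arm_command(
  rows=[
    [[0,0.05,0,0,0,0,-1],[0.01,0.14,0,0,0,0,-1],[0.01,0.27,0,0,0,0,-1],[0.015,0.44,0,0,0,0,-1],[0.02,0.63,0,0,0,0,-1],[0.029,0.832,0,0,0,0,-1]],
  ],
)

```text
t: 11.57
eef_pos: [425.4, 145.7, 306.0]
tcp_rot: [3.141, 0.002, 0.001]
ft_force: [1.3, -0.9, -1.5]
opening: 0.676
grip_force: 30.0
```

Call:
arm_command(
  rows=[
    [[0.01,0.21,0,0,0,0,-1],[0.015,0.42,0,0,0,0,-1],[0.02,0.63,0,0,0,0,-1],[0.029,0.832,0,0,0,0,-1]],
  ],
)

```text
t: 11.9
eef_pos: [429.6, 20.3, 306.1]
tcp_rot: [-3.142, 0.002, -0.0]
ft_force: [0.8, 0.7, -0.4]
opening: 0.679
grip_force: 30.0
```

Call:
arm_command(
  rows=[
    [[0.01,0.21,0,0,0,0,-1],[0.015,0.42,0,0,0,0,-1],[0.02,0.63,0,0,0,0,-1],[0.029,0.832,0,0,0,0,-1]],
  ],
)

```text
t: 12.23
eef_pos: [433.8, -104.6, 306.0]
tcp_rot: [-3.141, 0.002, -0.001]
ft_force: [1.1, -0.7, -1.5]
opening: 0.68
grip_force: 30.0
```

Call:
arm_command(
  rows=[
    [[0.01,0.2,0,0,0,0,-1],[0.015,0.39,0,0,0,0,-1],[0.02,0.55,0,0,0,0,-1],[0.025,0.68,0,0,0,0,-1],[0.028,0.77,0,0,0,0,-1],[0.029,0.81,0,0,0,0,-1],[0.029,0.832,0,0,0,0,-1],[0.029,0.832,0,0,0,0,-1],[0.029,0.832,0,0,0,0,-1]],
  ],
)

```text
t: 12.98
eef_pos: [438.7, -226.7, 306.8]
tcp_rot: [-3.141, 0.001, 0.0]
ft_force: [1.0, 1.5, -0.2]
opening: 0.676
grip_force: 30.0
```

Call:
arm_command(
  rows=[
    [[0,0,0.05,0,0,0,-1],[0,0,0.15,0,0,0,-1],[0,0,0.27,0,0,0,-1],[0,0,0.39,0,0,0,-1],[0,0,0.5,0,0,0,-1],[0,0,0.58,0,0,0,-1],[0,0,0.63,0,0,0,-1],[0,0,0.65,0,0,0,-1],[0,0,0.66,0,0,0,-1],[0,0,0.66,0,0,0,-1]],
  ],
)

```text
t: 13.82
eef_pos: [438.9, -227.3, 208.0]
tcp_rot: [3.141, -0.0, 0.0]
ft_force: [0.2, 0.4, -0.7]
opening: 0.677
grip_force: 30.0
```

Call:
arm_command(
  rows=[
    [[0,0,0.004,0,0,0,-1],[0,0,0.007,0,0,0,-1],[0,0,0.007,0,0,0,-1],[0,0,0.007,0,0,0,0.5],[0,0,0.007,0,0,0,1],[0,0,0.007,0,0,0,1],[0,0,0.007,0,0,0,1],[0,0,0.007,0,0,0,1],[0,0,0.007,0,0,0,1],[0,0,0.007,0,0,0,1]],
  ],
)

```text
t: 14.65
eef_pos: [438.9, -227.5, 206.9]
tcp_rot: [3.142, -0.0, -0.0]
ft_force: [0.0, 0.7, -0.3]
opening: 0.996
grip_force: 0.0
```

Call:
arm_command(
  rows=[
    [[0,0,-0.05,0,0,0,1],[0,0,-0.15,0,0,0,1],[0,0,-0.3,0,0,0,1],[0,0,-0.45,0,0,0,1],[0,0,-0.6,0,0,0,1],[0,0,-0.667,0,0,0,1]],
  ],
)

```text
t: 15.15
eef_pos: [438.9, -227.4, 309.9]
tcp_rot: [3.14, -0.003, -0.0]
ft_force: [1.4, 0.5, -0.7]
opening: 1.0
grip_force: 0.0
```

Call:
arm_command(
  rows=[
    [[0.15,-0.07,0,0,0,0,1],[0.34,-0.155,0,0,0,0,1],[0.54,-0.25,0,0,0,0,1],[0.74,-0.34,0,0,0,0,1],[0.93,-0.44,0,0,0,0,1],[0.93,-0.497,0,0,0,0,1]],
  ],
)

```text
t: 15.65
eef_pos: [581.8, -151.4, 307.5]
tcp_rot: [3.141, -0.003, 0.001]
ft_force: [-1.0, 0.4, 0.1]
opening: 0.998
grip_force: 0.0
```

Call:
arm_command(
  rows=[
    [[0.1,0,0,0,0,0,1],[0.157,0,0,0,0,0,1],[0.157,0,0,0,0,0,1],[0.157,0,0,0,0,0,1],[0.157,0,0,0,0,0,1]],
  ],
)

```text
t: 16.07
eef_pos: [601.2, -153.3, 307.0]
tcp_rot: [-3.142, 0.001, -0.001]
ft_force: [0.1, -0.0, -0.6]
opening: 1.002
grip_force: 0.0
```

Call:
arm_command(
  rows=[
    [[0,0,0.1,0,0,0,1],[0,0,0.25,0,0,0,1],[0,0,0.4,0,0,0,1],[0,0,0.52,0,0,0,1],[0,0,0.6,0,0,0,1],[0,0,0.64,0,0,0,1],[0,0,0.667,0,0,0,1],[0,0,0.667,0,0,0,1],[0,0,0.667,0,0,0,1],[0,0,0.667,0,0,0,1]],
  ],
)

```text
t: 16.9
eef_pos: [602.1, -153.0, 207.8]
tcp_rot: [3.141, -0.001, -0.0]
ft_force: [-0.5, -0.4, -0.0]
opening: 1.002
grip_force: 0.0
```

Call:
arm_command(
  rows=[
    [[0,0,0,0,0,0,-1],[0,0,0,0,0,0,-1],[0,0,0,0,0,0,-1],[0,0,0,0,0,0,-1],[0,0,0,0,0,0,-1],[0,0,0,0,0,0,-1],[0,0,0,0,0,0,-1],[0,0,0,0,0,0,-1],[0,0,0,0,0,0,-1],[0,0,0,0,0,0,-1]],
  ],
)

```text
t: 17.73
eef_pos: [601.9, -152.9, 206.9]
tcp_rot: [3.141, -0.0, -0.0]
ft_force: [-1.1, -0.5, 1.4]
opening: 0.668
grip_force: 30.0
```

Call:
arm_command(
  rows=[
    [[0,0,-0.04,0,0,0,-1],[0,0,-0.12,0,0,0,-1],[0,0,-0.25,0,0,0,-1],[0,0,-0.4,0,0,0,-1],[0,0,-0.52,0,0,0,-1],[0,0,-0.6,0,0,0,-1],[0,0,-0.667,0,0,0,-1],[0,0,-0.667,0,0,0,-1],[0,0,-0.667,0,0,0,-1]],
  ],
)

```text
t: 18.48
eef_pos: [601.8, -152.9, 307.0]
tcp_rot: [3.141, -0.0, -0.0]
ft_force: [-0.1, 0.2, 0.0]
opening: 0.671
grip_force: 30.0
```

```bash
cat >> h.py <<'E'
def meas(P,name,u,v,lo,T,w=45,hi=70):
    z=P[v-w:v+w,u-w:u+w,2]; m=((z>lo)&(z<hi)).astype(np.uint8)
    n,L,S,C=cv2.connectedComponentsWithStats(m); k=1+np.argmax(S[1:,4])
    c=max(cv2.findContours((L==k).astype(np.uint8),0,1)[0],key=len).reshape(-1,2)+[u-w,v-w]
    p=plane('top',c,T)[:,:2].astype(np.float32)
    print(name,np.round(np.median(z[L==k]),1),[np.round(a,1) for a in cv2.minEnclosingCircle(p)],[np.round(a,1) for a in cv2.minAreaRect(p)])
E
python3 - <<'E'
from h import *
im,d=read_camera('top'); cv2.imwrite('pics/top2.png',im[...,::-1]); P=cloud('top',d)
meas(P,'woodB',148,263,6,14)
meas(P,'steelB tin',362,249,30,46); meas(P,'steelB',364,249,6,14)
E
```

```text
woodB 13.2 [array([443.9, 265.1]), np.float64(58.9)] [array([464.9, 266.8]), array([ 51.9, 117.6]), np.float64(4.9)]Traceback (most recent call last):
  File "<stdin>", line 4, in <module>
  File "h.py", line 16, in meas
    n,L,S,C=cv2.connectedComponentsWithStats(m); k=1+np.argmax(S[1:,4])
                                                     ~~~~~~~~~^^^^^^^^^
    return _wrapfunc(a, 'argmax', axis=axis, out=out, **kwds)
    return bound(*args, **kwds)
ValueError: attempt to get argmax of an empty sequence
```

View pics/top2.png

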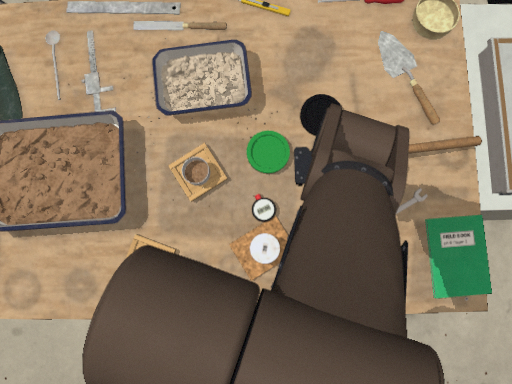

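The arm hides wood holder B here, so I'll use its earlier fit of (422, 273.5). Next I'll carry the lidded tin there.

Call:
arm_command(
  rows=[
    [[-0.02,-0.05,0,0,0,0,-1],[-0.06,-0.14,0,0,0,0,-1],[-0.12,-0.28,0,0,0,0,-1],[-0.2,-0.47,0,0,0,0,-1],[-0.29,-0.69,0,0,0,0,-1],[-0.4,-0.948,0,0,0,0,-1]],
  ],
)

```text
t: 19.03
eef_pos: [540.8, -9.6, 306.2]
tcp_rot: [-3.142, 0.001, -0.001]
ft_force: [0.8, 1.5, -1.1]
opening: 0.665
grip_force: 30.0
```

Call:
arm_command(
  rows=[
    [[-0.08,-0.19,0,0,0,0,-1],[-0.16,-0.38,0,0,0,0,-1],[-0.24,-0.57,0,0,0,0,-1],[-0.32,-0.76,0,0,0,0,-1],[-0.4,-0.948,0,0,0,0,-1]],
  ],
)

```text
t: 19.45
eef_pos: [480.2, 133.1, 306.4]
tcp_rot: [3.141, 0.001, 0.0]
ft_force: [0.3, 0.4, -0.2]
opening: 0.67
grip_force: 30.0
```

Call:
arm_command(
  rows=[
    [[-0.08,-0.19,0,0,0,0,-1],[-0.16,-0.38,0,0,0,0,-1],[-0.24,-0.56,0,0,0,0,-1],[-0.31,-0.73,0,0,0,0,-1],[-0.36,-0.85,0,0,0,0,-1],[-0.39,-0.92,0,0,0,0,-1],[-0.4,-0.948,0,0,0,0,-1],[-0.4,-0.948,0,0,0,0,-1],[-0.4,-0.948,0,0,0,0,-1]],
  ],
)

```text
t: 20.2
eef_pos: [422.1, 272.9, 306.7]
tcp_rot: [3.141, 0.0, -0.0]
ft_force: [-0.2, 0.3, -0.8]
opening: 0.669
grip_force: 30.0
```

Call:
arm_command(
  rows=[
    [[0,0,0.05,0,0,0,-1],[0,0,0.15,0,0,0,-1],[0,0,0.27,0,0,0,-1],[0,0,0.39,0,0,0,-1],[0,0,0.5,0,0,0,-1],[0,0,0.58,0,0,0,-1],[0,0,0.63,0,0,0,-1],[0,0,0.65,0,0,0,-1],[0,0,0.66,0,0,0,-1],[0,0,0.66,0,0,0,-1]],
  ],
)

```text
t: 21.03
eef_pos: [422.4, 273.1, 208.0]
tcp_rot: [3.142, -0.0, -0.001]
ft_force: [-0.3, -0.8, 0.3]
opening: 0.67
grip_force: 30.0
```

Call:
arm_command(
  rows=[
    [[0,0,0.004,0,0,0,-1],[0,0,0.007,0,0,0,-1],[0,0,0.007,0,0,0,-1],[0,0,0.007,0,0,0,0.5],[0,0,0.007,0,0,0,1],[0,0,0.007,0,0,0,1],[0,0,0.007,0,0,0,1],[0,0,0.007,0,0,0,1],[0,0,0.007,0,0,0,1],[0,0,0.007,0,0,0,1]],
  ],
)

```text
t: 21.87
eef_pos: [422.1, 273.3, 206.8]
tcp_rot: [3.141, 0.0, -0.0]
ft_force: [0.4, 0.0, -0.8]
opening: 0.998
grip_force: 0.0
```

Call:
arm_command(
  rows=[
    [[0,0,-0.05,0,0,0,1],[0,0,-0.15,0,0,0,1],[0,0,-0.3,0,0,0,1],[0,0,-0.45,0,0,0,1],[0,0,-0.6,0,0,0,1],[0,0,-0.667,0,0,0,1]],
  ],
)

```text
t: 22.37
eef_pos: [422.2, 273.4, 309.7]
tcp_rot: [-3.14, -0.003, -0.0]
ft_force: [0.5, 0.3, 0.3]
opening: 0.996
grip_force: 0.0
```

Call:
arm_command(
  rows=[
    [[0.12,0.07,0,0,0,0,1],[0.3,0.17,0,0,0,0,1],[0.5,0.29,0,0,0,0,1],[0.695,0.402,0,0,0,0,1]],
  ],
)

```text
t: 22.7
eef_pos: [527.3, 212.3, 307.0]
tcp_rot: [3.142, -0.0, 0.001]
ft_force: [-0.3, 0.4, 0.2]
opening: 0.999
grip_force: 0.0
```

Call:
arm_command(
  rows=[
    [[0.2,0.12,0,0,0,0,1],[0.4,0.23,0,0,0,0,1],[0.58,0.34,0,0,0,0,1],[0.695,0.402,0,0,0,0,1],[0.695,0.402,0,0,0,0,1],[0.695,0.402,0,0,0,0,1],[0.695,0.402,0,0,0,0,1]],
  ],
)

```text
t: 23.28
eef_pos: [629.9, 153.0, 306.5]
tcp_rot: [3.141, 0.001, -0.0]
ft_force: [-0.2, 0.2, -1.2]
opening: 1.001
grip_force: 0.0
```

Run:
```python
from h import *
im,d=read_camera('top'); cv2.imwrite('pics/top3.png',im[...,::-1]); P=cloud('top',d)
for a in(('steelA',327,181,6,14),('steelB tin',362,249,30,46),('steelB',364,249,6,14),('woodB tin',148,263,30,50),('woodB',148,263,6,14)):
    try: meas(P,*a)
    except ValueError: print(a[0],'hidden')
```

```text
steelA 10.8 [array([ 602.2, -152.9]), np.float64(52.2)] [array([ 601.8, -151.8]), array([ 99.2, 102.8]), np.float64(87.9)]
steelB tin 43.4 [array([ 439. , -228.1]), np.float64(31.9)] [array([ 438.5, -239.9]), array([36. , 62.8]), np.float64(87.3)]
steelB 15.5 [array([ 439.1, -228.1]), np.float64(53.1)] [array([ 439.3, -227.5]), array([104.7, 101.4]), np.float64(88.5)]
woodB tin hidden
woodB hidden
```

View pics/top3.png

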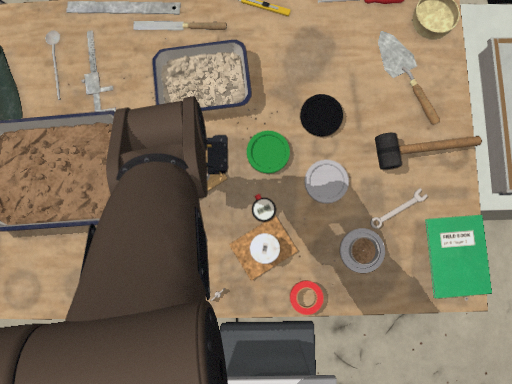

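Open tin B is centred in steel stand B at (363,250), and steel stand A at (327,181) is empty at (602,-152.5). Next is open tin A.

Call:
arm_command(
  rows=[
    [[0,0,0.1,0,0,0,1],[0,0,0.25,0,0,0,1],[0,0,0.4,0,0,0,1],[0,0,0.52,0,0,0,1],[0,0,0.6,0,0,0,1],[0,0,0.64,0,0,0,1],[0,0,0.667,0,0,0,1],[0,0,0.667,0,0,0,1],[0,0,0.667,0,0,0,1],[0,0,0.667,0,0,0,1]],
  ],
)

```text
t: 24.17
eef_pos: [630.8, 152.8, 207.8]
tcp_rot: [-3.142, -0.001, -0.0]
ft_force: [0.4, 0.6, 0.3]
opening: 1.002
grip_force: 0.0
```

Call:
arm_command(
  rows=[
    [[0,0,0,0,0,0,-1],[0,0,0,0,0,0,-1],[0,0,0,0,0,0,-1],[0,0,0,0,0,0,-1],[0,0,0,0,0,0,-1],[0,0,0,0,0,0,-1],[0,0,0,0,0,0,-1],[0,0,0,0,0,0,-1],[0,0,0,0,0,0,-1],[0,0,0,0,0,0,-1]],
  ],
)

```text
t: 25.0
eef_pos: [630.6, 152.7, 207.0]
tcp_rot: [3.142, -0.0, -0.0]
ft_force: [-0.4, -0.4, 2.8]
opening: 0.681
grip_force: 30.0
```

Call:
arm_command(
  rows=[
    [[0,0,-0.04,0,0,0,-1],[0,0,-0.12,0,0,0,-1],[0,0,-0.25,0,0,0,-1],[0,0,-0.4,0,0,0,-1],[0,0,-0.52,0,0,0,-1],[0,0,-0.6,0,0,0,-1],[0,0,-0.667,0,0,0,-1],[0,0,-0.667,0,0,0,-1],[0,0,-0.667,0,0,0,-1]],
  ],
)

```text
t: 25.75
eef_pos: [630.5, 152.7, 307.0]
tcp_rot: [3.142, -0.0, -0.0]
ft_force: [-0.5, 0.0, -1.0]
opening: 0.681
grip_force: 30.0
```

Call:
arm_command(
  rows=[
    [[0,0.05,0,0,0,0,-1],[-0.01,0.14,0,0,0,0,-1],[-0.02,0.28,0,0,0,0,-1],[-0.04,0.47,0,0,0,0,-1],[-0.063,0.679,0,0,0,0,-1]],
  ],
)

```text
t: 26.17
eef_pos: [620.7, 49.4, 305.9]
tcp_rot: [3.141, 0.002, 0.001]
ft_force: [0.7, 0.5, -0.5]
opening: 0.685
grip_force: 30.0
```

Call:
arm_command(
  rows=[
    [[-0.02,0.21,0,0,0,0,-1],[-0.04,0.42,0,0,0,0,-1],[-0.05,0.56,0,0,0,0,-1],[-0.063,0.679,0,0,0,0,-1]],
  ],
)

```text
t: 26.5
eef_pos: [611.0, -54.1, 306.1]
tcp_rot: [3.142, 0.001, -0.002]
ft_force: [-0.5, 0.2, -0.9]
opening: 0.682
grip_force: 30.0
```

Call:
arm_command(
  rows=[
    [[-0.02,0.19,0,0,0,0,-1],[-0.04,0.36,0,0,0,0,-1],[-0.05,0.5,0,0,0,0,-1],[-0.06,0.6,0,0,0,0,-1],[-0.063,0.65,0,0,0,0,-1],[-0.063,0.679,0,0,0,0,-1],[-0.063,0.679,0,0,0,0,-1],[-0.063,0.679,0,0,0,0,-1]],
  ],
)

```text
t: 27.17
eef_pos: [602.2, -152.3, 306.8]
tcp_rot: [-3.141, 0.0, 0.0]
ft_force: [-0.5, 0.5, -0.2]
opening: 0.683
grip_force: 30.0
```

Call:
arm_command(
  rows=[
    [[0,0,0.05,0,0,0,-1],[0,0,0.15,0,0,0,-1],[0,0,0.27,0,0,0,-1],[0,0,0.39,0,0,0,-1],[0,0,0.5,0,0,0,-1],[0,0,0.58,0,0,0,-1],[0,0,0.63,0,0,0,-1],[0,0,0.65,0,0,0,-1],[0,0,0.66,0,0,0,-1],[0,0,0.66,0,0,0,-1]],
  ],
)

```text
t: 28.0
eef_pos: [602.4, -152.7, 208.2]
tcp_rot: [3.141, -0.0, 0.0]
ft_force: [0.1, -0.8, -1.4]
opening: 0.68
grip_force: 30.0
```

Call:
arm_command(
  rows=[
    [[0,0,0.004,0,0,0,-1],[0,0,0.007,0,0,0,-1],[0,0,0.007,0,0,0,-1],[0,0,0.007,0,0,0,0.5],[0,0,0.007,0,0,0,1],[0,0,0.007,0,0,0,1],[0,0,0.007,0,0,0,1],[0,0,0.007,0,0,0,1],[0,0,0.007,0,0,0,1],[0,0,0.007,0,0,0,1]],
  ],
)

```text
t: 28.83
eef_pos: [602.2, -152.9, 206.9]
tcp_rot: [3.142, -0.0, -0.0]
ft_force: [-0.3, 0.5, 1.1]
opening: 1.002
grip_force: 0.0
```

Call:
arm_command(
  rows=[
    [[0,0,-0.05,0,0,0,1],[0,0,-0.15,0,0,0,1],[0,0,-0.3,0,0,0,1],[0,0,-0.45,0,0,0,1],[0,0,-0.6,0,0,0,1],[0,0,-0.667,0,0,0,1]],
  ],
)

```text
t: 29.33
eef_pos: [602.4, -152.9, 310.2]
tcp_rot: [3.14, -0.003, -0.0]
ft_force: [1.3, -0.1, -0.2]
opening: 1.001
grip_force: 0.0
```

Call:
arm_command(
  rows=[
    [[-0.1,-0.1,0,0,0,0,1],[-0.23,-0.22,0,0,0,0,1],[-0.37,-0.36,0,0,0,0,1],[-0.51,-0.5,0,0,0,0,1]],
  ],
)

```text
t: 29.67
eef_pos: [524.6, -77.2, 306.7]
tcp_rot: [3.142, 0.0, -0.001]
ft_force: [0.9, 0.3, -0.2]
opening: 0.998
grip_force: 0.0
```

Call:
arm_command(
  rows=[
    [[-0.14,-0.14,0,0,0,0,1],[-0.28,-0.28,0,0,0,0,1],[-0.4,-0.4,0,0,0,0,1],[-0.51,-0.5,0,0,0,0,1],[-0.51,-0.5,0,0,0,0,1],[-0.51,-0.5,0,0,0,0,1],[-0.51,-0.5,0,0,0,0,1]],
  ],
)

```text
t: 30.25
eef_pos: [449.8, -3.1, 307.1]
tcp_rot: [3.141, -0.001, -0.0]
ft_force: [0.3, 0.2, 1.0]
opening: 1.001
grip_force: 0.0
```

Run:
```python
from h import *
im,d=read_camera('top'); cv2.imwrite('pics/top4.png',im[...,::-1]); P=cloud('top',d)
for a in(('woodA',197,171,6,14),('steelA tin',327,181,30,46),('steelA',327,181,6,14),('woodB tin',148,263,30,50),('woodB',148,263,6,14)):
    try: meas(P,*a)
    except ValueError: print(a[0],'hidden')
```

```text
woodA 11.0 [array([632.8, 153.6]), np.float64(71.8)] [array([632., 153.]), array([105.4, 104. ]), np.float64(31.2)]
steelA tin 42.9 [array([ 603. , -154.4]), np.float64(31.6)] [array([ 609.1, -160.7]), array([61.8, 44.7]), np.float64(46.2)]
steelA 14.9 [array([ 602.4, -152.3]), np.float64(52.5)] [array([ 601.8, -151.8]), array([ 99.2, 102.8]), np.float64(87.9)]
woodB tin 48.7 [array([424.8, 270.9]), np.float64(34.6)] [array([424.8, 271.5]), array([67.4, 66.7]), np.float64(0.1)]
woodB 14.4 [array([422.1, 273.3]), np.float64(72.6)] [array([421.9, 273.8]), array([105.8, 105.4]), np.float64(68.2)]
```

View pics/top4.png

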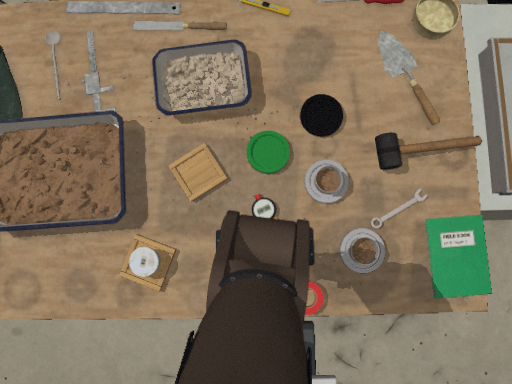

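Both open tins are in the steel stands, and lidded tin A is in wood holder B, about 3 mm off centre. Wood holder A is empty at (632.3,153.2). The last transfer is the tin on the cork mat.

Call:
arm_command(
  rows=[
    [[0,0,0.1,0,0,0,1],[0,0,0.25,0,0,0,1],[0,0,0.4,0,0,0,1],[0,0,0.52,0,0,0,1],[0,0,0.6,0,0,0,1],[0,0,0.66,0,0,0,1],[0,0,0.693,0,0,0,1],[0,0,0.693,0,0,0,1],[0,0,0.693,0,0,0,1],[0,0,0.693,0,0,0,1]],
  ],
)

```text
t: 31.13
eef_pos: [449.4, -2.9, 203.5]
tcp_rot: [3.141, -0.001, -0.0]
ft_force: [-0.5, 0.2, 0.2]
opening: 0.999
grip_force: 0.0
```

Call:
arm_command(
  rows=[
    [[0,0,0,0,0,0,-1],[0,0,0,0,0,0,-1],[0,0,0,0,0,0,-1],[0,0,0,0,0,0,-1],[0,0,0,0,0,0,-1],[0,0,0,0,0,0,-1],[0,0,0,0,0,0,-1],[0,0,0,0,0,0,-1],[0,0,0,0,0,0,-1],[0,0,0,0,0,0,-1]],
  ],
)

```text
t: 31.97
eef_pos: [449.3, -2.8, 203.1]
tcp_rot: [3.141, -0.0, -0.0]
ft_force: [-1.3, -0.3, 5.0]
opening: 0.672
grip_force: 30.0
```

Call:
arm_command(
  rows=[
    [[0,0,-0.04,0,0,0,-1],[0,0,-0.12,0,0,0,-1],[0,0,-0.25,0,0,0,-1],[0,0,-0.4,0,0,0,-1],[0,0,-0.52,0,0,0,-1],[0,0,-0.62,0,0,0,-1],[0,0,-0.693,0,0,0,-1],[0,0,-0.693,0,0,0,-1],[0,0,-0.693,0,0,0,-1]],
  ],
)

```text
t: 32.72
eef_pos: [449.1, -2.8, 307.2]
tcp_rot: [3.141, -0.001, -0.0]
ft_force: [0.3, 0.0, -1.0]
opening: 0.669
grip_force: 30.0
```

Call:
arm_command(
  rows=[
    [[0.04,-0.03,0,0,0,0,-1],[0.12,-0.1,0,0,0,0,-1],[0.26,-0.22,0,0,0,0,-1],[0.43,-0.37,0,0,0,0,-1],[0.61,-0.519,0,0,0,0,-1]],
  ],
)

```text
t: 33.13
eef_pos: [541.8, 76.2, 305.9]
tcp_rot: [3.141, 0.002, -0.001]
ft_force: [0.7, -1.7, -0.9]
opening: 0.668
grip_force: 30.0
```

Call:
arm_command(
  rows=[
    [[0.17,-0.145,0,0,0,0,-1],[0.32,-0.27,0,0,0,0,-1],[0.45,-0.38,0,0,0,0,-1],[0.54,-0.46,0,0,0,0,-1],[0.59,-0.5,0,0,0,0,-1],[0.61,-0.519,0,0,0,0,-1],[0.61,-0.519,0,0,0,0,-1],[0.61,-0.519,0,0,0,0,-1]],
  ],
)

```text
t: 33.8
eef_pos: [631.8, 152.5, 306.4]
tcp_rot: [3.141, 0.001, -0.0]
ft_force: [-0.0, 1.2, -1.2]
opening: 0.67
grip_force: 30.0
```

Call:
arm_command(
  rows=[
    [[0,0,0.05,0,0,0,-1],[0,0,0.15,0,0,0,-1],[0,0,0.27,0,0,0,-1],[0,0,0.39,0,0,0,-1],[0,0,0.5,0,0,0,-1],[0,0,0.58,0,0,0,-1],[0,0,0.63,0,0,0,-1],[0,0,0.65,0,0,0,-1],[0,0,0.66,0,0,0,-1],[0,0,0.66,0,0,0,-1]],
  ],
)

```text
t: 34.63
eef_pos: [632.4, 152.8, 208.2]
tcp_rot: [3.142, -0.001, -0.0]
ft_force: [-0.5, -0.9, -1.0]
opening: 0.67
grip_force: 30.0
```

Next I'll release, lift, retreat to the middle and check.

Call:
arm_command(
  rows=[
    [[0,0,0.004,0,0,0,-1],[0,0,0.007,0,0,0,-1],[0,0,0.007,0,0,0,-1],[0,0,0.007,0,0,0,0.5],[0,0,0.007,0,0,0,1],[0,0,0.007,0,0,0,1],[0,0,0.007,0,0,0,1],[0,0,0.007,0,0,0,1],[0,0,0.007,0,0,0,1],[0,0,0.007,0,0,0,1]],
  ],
)

```text
t: 35.47
eef_pos: [632.3, 152.8, 206.8]
tcp_rot: [3.141, 0.0, -0.0]
ft_force: [0.7, 0.1, -0.1]
opening: 0.994
grip_force: 0.0
```

Call:
arm_command(
  rows=[
    [[0,0,-0.05,0,0,0,1],[0,0,-0.15,0,0,0,1],[0,0,-0.3,0,0,0,1],[0,0,-0.45,0,0,0,1],[0,0,-0.6,0,0,0,1],[0,0,-0.667,0,0,0,1]],
  ],
)

```text
t: 35.97
eef_pos: [632.5, 152.9, 310.3]
tcp_rot: [-3.141, -0.004, -0.0]
ft_force: [0.8, 0.2, 0.6]
opening: 1.002
grip_force: 0.0
```

Call:
arm_command(
  rows=[
    [[-0.1,0.1,0,0,0,0,1],[-0.27,0.24,0,0,0,0,1],[-0.45,0.38,0,0,0,0,1],[-0.63,0.52,0,0,0,0,1],[-0.8,0.67,0,0,0,0,1],[-0.93,0.8,0,0,0,0,1],[-1,0.95,0,0,0,0,1],[-1,1,0,0,0,0,1],[-1,1,0,0,0,0,1],[-1,1,0,0,0,0,1]],
  ],
)

```text
t: 36.8
eef_pos: [482.8, 2.9, 307.0]
tcp_rot: [3.142, -0.001, -0.001]
ft_force: [-1.0, -0.5, 0.2]
opening: 1.003
grip_force: 0.0
```

Run:
```python
from h import *
im,d=read_camera('top'); cv2.imwrite('pics/top5.png',im[...,::-1]); P=cloud('top',d)
im,_=read_camera('side'); cv2.imwrite('pics/side5.png',im[...,::-1])
for n,u,v,T in(('woodA',197,171,50),('steelA',327,181,46),('woodB',148,263,50),('steelB',364,249,46)):
    for a in((n+' tin',u,v,30,T),(n,u,v,6,14)):
        try: meas(P,*a)
        except ValueError: print(a[0],'hidden')
```

```text
woodA tin 48.5 [array([629.3, 151.1]), np.float64(34.9)] [array([629.5, 150.6]), array([68.4, 66.8]), np.float64(44.2)]
woodA 14.4 [array([632.8, 153.6]), np.float64(71.8)] [array([632.7, 153.4]), array([107. , 103.9]), np.float64(31.3)]
steelA tin 42.7 [array([ 601.9, -153.7]), np.float64(32.5)] [array([ 601.4, -153.3]), array([61.9, 62.7]), np.float64(87.8)]
steelA 15.0 [array([ 602.2, -152.4]), np.float64(52.5)] [array([ 601.8, -151.8]), array([ 99.2, 102.9]), np.float64(87.9)]
woodB tin 48.7 [array([424.8, 270.9]), np.float64(34.6)] [array([424.8, 271.5]), array([67.4, 66.7]), np.float64(0.1)]
woodB 14.5 [array([422.1, 273.3]), np.float64(72.6)] [array([421.5, 273.5]), array([105.9, 105.6]), np.float64(68.9)]
steelB tin 43.1 [array([ 439. , -228.1]), np.float64(31.9)] [array([ 438.5, -239.9]), array([36. , 62.8]), np.float64(87.3)]
steelB 15.2 [array([ 439.1, -228. ]), np.float64(53.1)] [array([ 439.3, -227.6]), array([104.6, 101.4]), np.float64(88.5)]
```

View pics/top5.png

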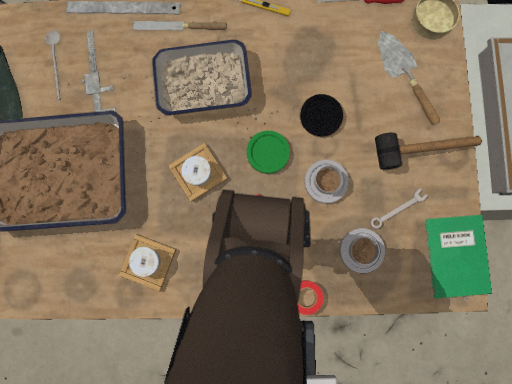

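View pics/side5.png

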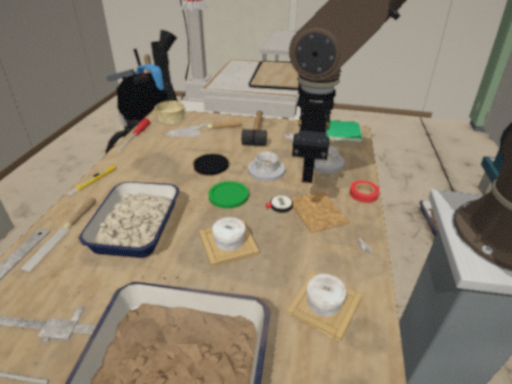

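Lidded tins are in the wood holders at (196,171) and (145,262), and open tins in the steel stands at (327,181) and (363,250). All are flat: tops read 48.6 and 43 mm, the same as at the start. The largest offset is about 4 mm. The arm is clear, so I'll hand in.

```bash
python3 -c "
from cell import *
print(job_done())"
```

```text
the job is handed in; nothing more can be done
None
```

The tins are swapped and the job is handed in at about 37 s: by my last pictures both open tins sit flat in the steel stands and both lidded tins in the wooden holders, each within about 4 mm of centre; the hand-in returned no verdict.

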